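# Push the last tile into line

### The arm

A 6-joint arm with a two-finger parallel gripper is mounted at the origin on the work surface. World frame = base frame: x ahead of the robot, y to its left, z up, the work surface at z = 0. Lengths are in m, angles in degrees, forces in N, time in s.
With the tool pointing down it reaches from about 0.4 to 0.825 m from the base axis. Payload 7 kg.
Tool frame: the origin (TCP) lies where the fingers leave the gripper's body, on its centre line; the fingertips stand 66 mm ahead of it and the grasp point (between the pads) lies 47 mm ahead of it; z points along the fingers, y is the direction in which the jaws open and shut (so a half turn about z gives the same grasp; the last joint's range is limited). The gripper opens to 88 mm and grips with 3 to 60 N. Pads are 19 mm wide; open, the fingers measure 130 mm over their backs; the gripper's body (78 mm by 193 mm) begins 47 mm behind the grasp point.
Start: joints at [93.341, 20.546, 0.682, 0, -70.136, -16.507], TCP at [0.154, 0.657, 0.292] pointing down, gripper open.
Joint ranges: [-176.03, 176.03], [-82.01, 121.73], [-58.28, 71.71], [-173.87, 95.51], [-174.79, -0.11], [-173.66, 173.66]. Speed limits (degrees/s): [136.94, 136.94, 172.46, 180, 180, 180].

### API

Orientations are given as [roll, pitch, yaw] about the fixed x, y, z axes, in that order (R = Rz(yaw) Ry(pitch) Rx(roll)).
In Python, from plant import get_obs, snapshot, close_job gives the robot as it stands.
- The arm moves only by the tool play_rows, never from a script. Its argument "series" is a list of rows, each a list of 5 numbers: the opening in per cent of the stroke, from 0 (shut) to 100 (fully open), then the shift along the tool's x, y, z in m, then the turn about the tool's z in degrees. In form: [[jaw, dx, dy, dz, spin], ...]. A call has 1 to 10 rows; each row is the pose to reach, as a shift and turn from the pose commanded when the call began, along the tool's axes at that moment; what a row does not reach only later rows make up. A row lasts 1/10 s, in which the tool goes at most 50 mm and 8.59 degrees, less where a joint would pass 70% of its speed; a pose out of reach is approached as far as the arm can. A call with a gripper value outside its range is refused whole. The fingers move at their own pace and stop on an object; the grip force is fixed at half the most. Time passes only in rows, so rows that repeat a pose let the fingers close. It gives the time, the measured TCP pose, the force and the opening at its end, in the units of the state.
- get_obs(): the state, without advancing time (a new reading comes with each control period).
- snapshot(name): name is "scene" or "side" or "wrist"; returns a dict with "frame" (420x560x3 uint8, red, green, blue), "z_map" (420x560 float32, m along the optical axis (not along the pixel's ray), 0 where there is no reading), "mtx" (3x3 intrinsics, pixels), "camera_from_world" (4x4, takes a point from world to camera coordinates); the wrist camera has in their place "tool_from_camera" (4x4, takes a point from camera to tool coordinates, whose origin is the TCP and whose axes are the flange's). Camera axes: x right, y up, looking along -z (the intrinsics and any distortion apply to the point x, -y, -z); pixel columns grow to the right and rows downward; lengths in m; the calibration is good to about 2 mm. The wrist camera is an equidistant fisheye: a pixel r from the principal point sees the ray r / f radians off the axis. A picture is of the moment at which its call begins: read the wrist's pose just before it.
- close_job(): hands the job in, once; it reports no verdict.
The state is a dict: "clock": time; "joint_pos": joint angles; "qvel": joint speeds; "tau": joint torques, N m; "tool_pos": TCP position; "orientation": TCP orientation; "force": force on the tool from outside, world axes, zero at the start; "moment": the same for the moment, N m; "opening": finger opening in m.
Only numpy, scipy, OpenCV 4.12 (cv2) and the standard library are available. Lean on these libraries where they do the work, as an engineer would, in place of code of your own. Each camera call takes 0.05 s, during which the arm holds its last target.

### The job

Two square terracotta tiles lie in a row against the wooden battens of the setting-out square; a third tile of the same size lies loose in front of the battens. Push the loose tile along the table to finish the row: its edge flat against the long batten and its side snug against the nearer laid tile. Slide it only, never lift or tip it, leave the two laid tiles and everything else where they are, and finish with the hand clear.

Things in the scene. Friction and masses are not known exactly. Their poses are not given: they have to be found in the camera images.
- square: Fixed L of two wooden battens, 18 mm high, 28 mm wide. Origin: on the table at the centre of the free place, where the loose tile's centre belongs. x points to the long batten: near face at x = +40.5 mm, from y = -198 (open end) to +231 mm. y points along it to the laid tiles: the nearer one's side is at y = +40.5 mm; short batten's inner face at y = +201.5 mm, from x = -69.5 mm.
- tile_c (a point): Centre (6 mm above the table) of the loose terracotta tile, 80 x 80 x 12 mm, about 160 g, raised rings on top; its x and y axes are parallel to its sides, z up. It starts flat on the table at x = -130 to -100 mm, y = -150 to -50 mm of the square's frame, turned up to 0.45 rad from the square.
- laid_near_c (a point): Centre (6 mm above the table) of the laid tile next to the free place, 80 x 80 x 12 mm, loose, 80.5 mm from the free place along the square's y; its x and y axes are parallel to its sides, z up.
- laid_end_c (a point): Centre (6 mm above the table) of the laid tile at the short batten, 80 x 80 x 12 mm, loose, 161 mm from the free place along the square's y; its x and y axes are parallel to its sides, z up.
- sample: Bystander, loose, to be left alone: small square terracotta sample tile, 50 x 50 x 12 mm; origin at the centre of its underside.
- beaker: Bystander, loose, to be left alone: white ceramic beaker, 68 mm wide, 60 mm tall; origin at the centre of its underside.
- pot: Bystander, loose, to be left alone: white plastic glaze pot with a black lid, 56 mm wide, 65 mm tall; origin at the centre of its underside.
- bowlet: Bystander, loose, to be left alone: blue ceramic bowl, 90 mm wide, 32 mm tall; origin at the centre of its underside.
- stamp: Bystander, loose, to be left alone: dark wooden clay stamp, 40 mm wide, 50 mm tall; origin at the centre of its underside.
- block: Bystander, loose, to be left alone: light wooden block, 90 x 60 x 40 mm; origin at the centre of its underside.
- dish: Bystander, loose, to be left alone: white ceramic dish, 90 mm wide, 20 mm tall; origin at the centre of its underside.
Things that resemble listed ones, but are neither listed nor needed, are in the scene too. Leave any purple look-alike of the part that bears tile_c alone.

How it is judged (in metres and radians):
At the end, for the whole second after the job is handed in: The tile lies flat on the table with its centre within 4 mm of the free place both across and along the row, its sides within 0.05 rad of the battens; both laid tiles are within 8 mm of where they started (x of tile_c in the frame of square between -0.004 and 0.004 m and y of tile_c in the frame of square between -0.004 and 0.004 m and (angle between the x axis of tile_c and the x axis of square, either way round below 0.05 rad or angle between the x axis of tile_c and the y axis of square, either way round below 0.05 rad) and height (world z) of tile_c below 0.009 m and angle between tile_c's own z axis and vertical below 0.05 rad and distance of each of laid_near_c, laid_end_c from where it was at the start of the episode below 0.008 m); the robot touches nothing.
It fails at once if the loose tile is lifted 10 mm off the table or tipped more than 0.2 rad (height (world z) of tile_c above 0.016 m or angle between tile_c's own z axis and vertical above 0.2 rad).
It fails at once if a laid tile is moved more than 8 mm, lifted or tipped ((height (world z) of laid_near_c above 0.016 m or angle between laid_near_c's own z axis and vertical above 0.2 rad) or distance of any of laid_near_c, laid_end_c from where it was at the start of the episode above 0.008 m or (height (world z) of laid_end_c above 0.016 m or angle between laid_end_c's own z axis and vertical above 0.2 rad)).
It fails at once if another object on the table is moved more than 12 mm (distance of any of sample, beaker, pot, bowlet, stamp, block, dish from where it was at the start of the episode above 0.012 m).
It also fails if it takes over 58 s, if anything falls off the work surface, if the arm or the gripper's body presses on something with over 40 N, if the wrist force passes 120 N, or if a joint passes its speed limit or range.

## Working session

There is one attempt and no reset: what is moved stays moved. The work goes in short steps, Python scripts to look and compute and a tool call to move; the robot and the scene stay as the last step left them, time stands still between calls to the robot, and variables do not carry over. Pictures are saved under pics/ and viewed, and the job is handed in when it is done.

Besides the shell and the picture viewer there is one more tool, called after "Request:" as a command line: name --pt "numbers of a row" for each row, then --argument value for the rest. play_rows: Moves the arm, as the interface text tells. Its arguments: {"type":"object","properties":{"series":{"type":"array"}},"required":["series"]}

```bash
mkdir -p pics; ls; python3 - <<'E'
from plant import get_obs, snapshot
import cv2,pickle
print(get_obs())
for n in ["scene","side","wrist"]:
    s=snapshot(n); pickle.dump(s,open(f"pics/{n}0.pkl","wb"))
    cv2.imwrite(f"pics/{n}0.png",s["frame"][:,:,::-1])
    print(n,{k:v for k,v in s.items() if k not in("frame","z_map")})
E
```

```text
pics
{'clock': 0.0, 'joint_pos': array([ 9.33435676e+01,  2.05913655e+01,  6.31621399e-01, -1.95505212e-02,
       -7.01344765e+01, -1.65073888e+01]), 'qvel': array([ 0.01707776,  0.01427008, -0.08126801, -0.05936204,  0.0336508 ,
        0.05309646]), 'tau': array([ 6.34057469e-04, -5.82718027e+01,  2.93066901e+01,  6.99789271e+00,
        7.08003514e-03, -1.44859014e-04]), 'tool_pos': array([0.15365001, 0.65687925, 0.29120881]), 'orientation': array([ 1.79904440e+02, -9.15327390e-03, -1.31704723e+01]), 'force': array([-0.48596112, -0.18902685, -0.88937118]), 'moment': array([-0.03184781,  0.00351452,  0.01247059]), 'opening': 0.08766116991633696}
scene {'mtx': array([[419.28574446,   0.        , 287.38471502],
       [  0.        , 419.28574446, 201.90785552],
       [  0.        ,   0.        ,   1.        ]]), 'camera_from_world': array([[ 0.31026568,  0.95055049,  0.01374666, -0.17046347],
       [-0.74336757,  0.23357557,  0.62677516,  0.40171919],
       [ 0.59257055, -0.20468565,  0.7790789 , -1.34777179],
       [ 0.        ,  0.        ,  0.        ,  1.        ]])}
side {'
[... 258 characters left out ...]
3315,  0.73330246,  0.67950891, -0.04663695],
       [-0.02680672, -0.67899143,  0.73365662, -1.14405129],
       [ 0.        ,  0.        ,  0.        ,  1.        ]])}
wrist {'mtx': array([[325.1922621 ,   0.        , 277.72009277],
       [  0.        , 325.1922621 , 213.66102583],
       [  0.        ,   0.        ,   1.        ]]), 'tool_from_camera': array([[ 6.53797995e-04,  9.60769964e-01,  2.77345721e-01,
         7.46624536e-02],
       [ 9.99999276e-01, -3.47958944e-04, -1.15195222e-03,
        -4.56940912e-04],
       [-1.01025617e-03,  2.77346273e-01, -9.60769496e-01,
        -9.30099209e-02],
       [ 0.00000000e+00,  0.00000000e+00,  0.00000000e+00,
         1.00000000e+00]])}
```

View pics/scene0.png

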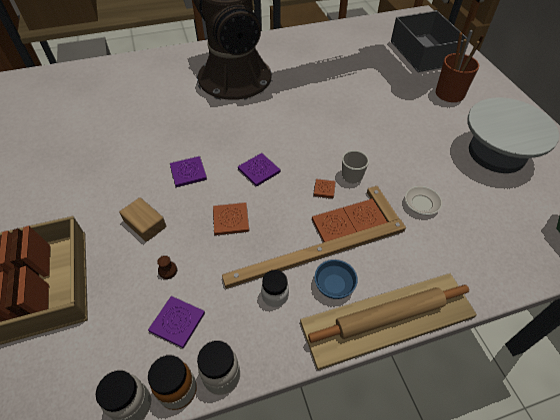

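View pics/side0.png

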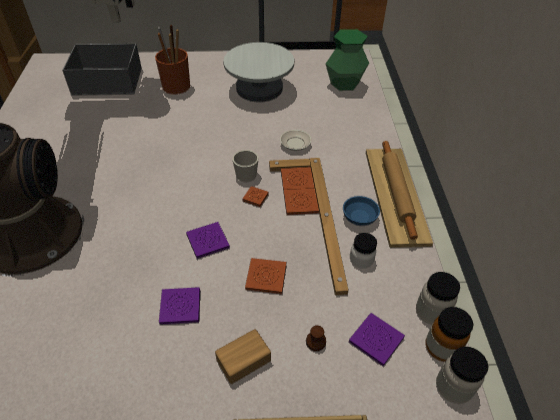

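View pics/wrist0.png

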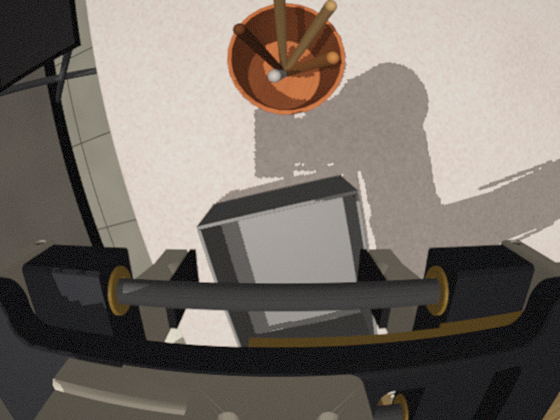

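The loose orange tile is at scene (231,218) and side (266,275). The laid tiles are at scene (333,223) and (365,213), and the L of battens is around them. The wrist camera faces the grey box. Next I'll measure by casting rays onto the top planes.

```bash
cat > h.py <<'E'
import numpy as np,cv2,pickle
from plant import get_obs,snapshot
def cast(s,uv,z):
    uv=np.asarray(uv,float).reshape(-1,2);K=s["mtx"];T=s["camera_from_world"]
    d=np.c_[(uv[:,0]-K[0,2])/K[0,0],-(uv[:,1]-K[1,2])/K[1,1],-np.ones(len(uv))]
    R=T[:3,:3];c=-R.T@T[:3,3];w=d@R
    return c+w*((z-c[2])/w[:,2])[:,None]
def cloud(s):
    v,u=np.mgrid[0:420,0:560];K=s["mtx"];T=s["camera_from_world"];z=s["z_map"]
    p=np.dstack([(u-K[0,2])/K[0,0]*z,-(v-K[1,2])/K[1,1]*z,-z])-T[:3,3]
    return p@T[:3,:3]
E
python3 - <<'E'
from h import *
for n in ["scene","side"]:
    s=pickle.load(open(f"pics/{n}0.pkl","rb"));P=cloud(s)
    hsv=cv2.cvtColor(s["frame"],cv2.COLOR_RGB2HSV)
    H,S,V=cv2.split(hsv)
    m=((H<14)&(S>120)&(V>70)).astype(np.uint8)
    k,lab,st,c=cv2.connectedComponentsWithStats(m)
    for i in range(1,k):
        if st[i,4]<150: continue
        mm=(lab==i)
        z=np.median(P[mm][:,2])
        if z>0.03 or z<0: continue
        cs,_=cv2.findContours(mm.astype(np.uint8),0,1); cc=max(cs,key=len)[:,0]
        w=cast(s,cc,0.012)[:,:2]
        r=cv2.minAreaRect((w*1000).astype(np.float32))
        zz=P[mm][:,2]
        print(n,c[i].round(),st[i,4],"z%",np.percentile(zz,[2,50,98]).round(4),"hsv",np.median(hsv[mm],0),r)
    m=((H>8)&(H<25)&(S>70)&(P[...,2]>0.012)&(P[...,2]<0.024)).astype(np.uint8)
    k,lab,st,c=cv2.connectedComponentsWithStats(m)
    for i in range(1,k):
        if st[i,4]<300: continue
        mm=(lab==i); print("wood",n,c[i].round(),st[i],np.percentile(P[mm][:,2],[2,50,98]).round(4))
    cv2.imwrite(f"pics/wood_{n}.png",np.hstack([m*255]))
E
```

```text
scene [324. 187.] 294 z% [0.0092 0.0125 0.0157] hsv [ 10. 164. 128.] ((533.1504516601562, 101.63294982910156), (48.439971923828125, 49.16620635986328), 63.47736358642578)
scene [349. 220.] 1777 z% [0.0092 0.0125 0.0164] hsv [ 10. 163. 130.] ((642.0708618164062, 121.77828979492188), (77.80815887451172, 160.58065795898438), 2.4090383052825928)
scene [230. 218.] 924 z% [0.0089 0.0123 0.0154] hsv [ 10. 163. 130.] ((553.72265625, -142.41952514648438), (78.97732543945312, 79.43728637695312), 80.25680541992188)
wood scene [332. 236.] [ 222  186  184  100 3696] [0.0121 0.0172 0.0208]
wood scene [231. 217.] [214 203  34  30 524] [0.012  0.0131 0.0158]
wood scene [ 58. 307.] [  0 230  86 112 445] [0.0123 0.018  0.0237]
wood scene [384. 322.] [ 301  273  176   96 5251] [0.0126 0.0153 0.0181]
side [299. 190.] 1399 z% [0.0066 0.0103 0.0139] hsv [ 10. 182. 132.] ((644.043212890625, 118.98794555664062), (79.77836608886719, 162.6991729736328), 2.3547329902648926)
side [255. 195.] 273 z% [0.0072 0.0102 0.0134] hsv [ 10. 182. 131.] ((532.6195068359375, 98.27446746826172), (49.07597351074219, 48.64349365234375), 63.511287689208984)
side [266. 275.] 1090 z% [0.007  0.0103 0.0137] hsv [ 10. 182. 133.] ((553.170654296875, -145.91786193847656), (79.10765075683594, 79.34447479248047), 80.0128173828125)
wood side [396. 201.] [ 366  149   67   96 1907] [0.0121 0.0138 0.0169]
wood side [322. 217.] [ 269  158   79  135 1905] [0.0125 0.0162 0.0195]
```

```bash
python3 - <<'E'
from h import *
th=np.deg2rad(2.38);X=np.array([np.cos(th),np.sin(th)]);Y=np.array([-X[1],X[0]])
O=np.array([643.05,120.4])-120.75*Y; print("O",O)
for n in ["scene","side"]:
    s=pickle.load(open(f"pics/{n}0.pkl","rb"));P=cloud(s)
    q=P[...,:2]*1000-O; A=q@X; B=q@Y; Z=P[...,2]*1000
    m=((Z>7)&(Z<120)&(abs(A)<260)&(abs(B-20)<300)).astype(np.uint8)
    k,lab,st,c=cv2.connectedComponentsWithStats(m)
    for i in range(1,k):
        if st[i,4]<60: continue
        mm=lab==i; top=mm&(Z>Z[mm].max()-8) if Z[mm].max()>25 else mm
        print(n,c[i].round(),st[i,4],"zmax",Z[mm].max().round(),"sqx",np.percentile(A[top],[1,99]).round(),"sqy",np.percentile(B[top],[1,99]).round())
    # long batten near face top edge
    H,S,V=cv2.split(cv2.cvtColor(s["frame"],cv2.COLOR_RGB2HSV))
    m=(H>10)&(H<25)&(S>70)&(Z>12)&(Z<24)&(A>20)&(A<90)&(B>-190)&(B<190)
    uv=np.argwhere(m)[:,::-1]; w=cast(s,uv,0.018)[:,:2]*1000-O; a=w@X;b=w@Y
    for lo in range(-180,190,60):
        t=(b>lo)&(b<lo+60); print(lo,np.percentile(a[t],[1,50,99]).round(1),end=' ')
    m=(H>10)&(H<25)&(S>70)&(Z>12)&(Z<24)&(A>-60)&(A<35)&(B>180)&(B<250)
    w=cast(s,np.argwhere(m)[:,::-1],0.018)[:,:2]*1000-O; print("short",np.percentile(w@Y,[2,50,98]).round(1))
E
```

```text
O [ 6.48064372e+02 -2.45839431e-01]
scene [354. 165.] 693 zmax 64.0 sqx [-166.  -99.] sqy [162. 227.]
scene [259. 169.] 675 zmax 17.0 sqx [-259. -183.] sqy [-72.  20.]
scene [190. 179.] 177 zmax 17.0 sqx [-260. -244.] sqy [-239. -160.]
scene [324. 187.] 331 zmax 17.0 sqx [-141.  -81.] sqy [ 77. 136.]
scene [324. 243.] 5608 zmax 69.0 sqx [ 94. 141.] sqy [-128.  -81.]
scene [415. 201.] 267 zmax 24.0 sqx [-32.  55.] sqy [270. 319.]
scene [230. 217.] 973 zmax 18.0 sqx [-145.  -58.] sqy [-180.  -95.]
scene [336. 276.] 978 zmax 36.0 sqx [ 94. 181.] sqy [-22.  65.]
scene [376. 311.] 4815 zmax 59.0 sqx [230. 259.] sqy [-17. 197.]
scene [194. 314.] 260 zmax 16.0 sqx [ 79. 133.] sqy [-280. -251.]
scene [217. 360.] 1253 zmax 104.0 sqx [208. 259.] sqy [-277. -221.]
-180 [42.5 57.5 71.2] -120 [42.6 56.1 70.5] -60 [42.7 57.  71.4] 0 [41.  56.9 70.9] 60 [40.8 55.9 71.1] 120 [40.6 55.9 70.7] 180 [41.8 56.2 69.6] short [199.  214.6 229.7]
side [297. 144.] 131 zmax 23.0 sqx [-30.  55.] sqy [266. 319.]
side [387. 199.] 3677 zmax 58.0 sqx [231. 259.] sqy [-21. 192.]
side [245. 164.] 643 zmax 63.0 sqx [-165. -100.] sqy [157. 225.]
side [312. 206.] 3393 zmax 22.0 sqx [-58.  69.] sqy [-197.  225.]
side [255. 195.] 290 zmax 14.0 sqx [-140.  -83.] sqy [ 74. 135.]
side [209. 239.] 810 zmax 16.0 sqx [-259. -184.] sqy [-76.  16.]
side [363. 250.] 732 zmax 68.0 sqx [ 95. 141.] sqy [-131.  -84.]
side [266. 275.] 1102 zmax 17.0 sqx [-143.  -59.] sqy [-184.  -98.]
side [436. 294.] 1220 zmax 103.0 sqx [208. 259.] sqy [-279. -225.]
side [195. 304.] 253 zmax 15.0 sqx [-260. -245.] sqy [-243. -164.]
side [373. 321.] 180 zmax 15.0 sqx [ 83. 131.] sqy [-280. -254.]
-180 [40.7 54.1 68.4] -120 [40.6 54.6 68.4] -60 [40.8 54.8 68.4] 0 [40.6 54.4 68.4] 60 [40.4 54.4 68.3] 120 [36.5 54.1 68.4] 180 [41.1 55.3 67.3] short [194.1 209.3 225. ]
```

Request:
play_rows --pt "57 0.358 0.232 0 -15.5" --pt "57 0.358 0.232 0 -15.5" --pt "57 0.358 0.232 0 -15.5" --pt "57 0.358 0.232 0 -15.5" --pt "57 0.358 0.232 0 -15.5" --pt "57 0.358 0.232 0 -15.5" --pt "57 0.358 0.232 0 -15.5" --pt "57 0.358 0.232 0 -15.5" --pt "57 0.358 0.232 0 -15.5" --pt "57 0.358 0.232 0 -15.5"

```text
clock: 1.15
tool_pos: [0.4513, 0.3471, 0.292]
orientation: [180.0, 0.0, 2.1]
force: [-0.1, -0.3, 0.9]
opening: 0.05
```

Request:
play_rows --pt "57 0.013 0.495 0.0 0" --pt "57 0.013 0.495 0.0 0" --pt "57 0.013 0.495 0.0 0" --pt "57 0.013 0.495 0.0 0" --pt "57 0.013 0.495 0.0 0" --pt "57 0.013 0.495 0.0 0" --pt "57 0.013 0.495 0.0 0" --pt "57 0.013 0.495 0.0 0" --pt "57 0.013 0.495 0.0 0" --pt "57 0.013 0.495 0.0 0"

```text
clock: 2.15
tool_pos: [0.4824, -0.146, 0.2923]
orientation: [-180.0, -0.0, 2.4]
force: [1.4, 0.4, 1.6]
opening: 0.05
```

Request:
play_rows --pt "57 0 0 0.04 0" --pt "57 0 0 0.08 0" --pt "57 0 0 0.12 0" --pt "57 0 0 0.15 0" --pt "57 0 0 0.15 0" --pt "57 0 0 0.15 0"

```text
clock: 2.75
tool_pos: [0.483, -0.144, 0.1426]
orientation: [180.0, 0.1, 2.4]
force: [0.5, -0.5, 0.9]
opening: 0.05
```

```bash
cat > m.py <<'E'
from h import *
import sys
th=np.deg2rad(2.38);X=np.array([np.cos(th),np.sin(th)]);Y=np.array([-X[1],X[0]])
O=np.array([648.06,-0.25])
def tiles(tag,pics=True):
    o=get_obs(); t=o["tool_pos"]*1000
    print("t",round(o["clock"],2),"tool sq",((t[:2]-O)@X).round(1),((t[:2]-O)@Y).round(1),"z",t[2].round(1),"rpy",o["orientation"].round(2),"F",o["force"].round(1),"open",round(o["opening"],4))
    for n in ["scene","side"]:
        s=snapshot(n);P=cloud(s)
        hsv=cv2.cvtColor(s["frame"],cv2.COLOR_RGB2HSV);H,S,V=cv2.split(hsv)
        m=((H<14)&(S>120)&(V>50)&(P[...,2]<0.02)).astype(np.uint8)
        k,lab,st,c=cv2.connectedComponentsWithStats(m)
        for i in range(1,k):
            if st[i,4]<150: continue
            mm=lab==i; z=np.median(P[mm][:,2])
            if z>0.03 or z<0: continue
            cs,_=cv2.findContours(mm.astype(np.uint8),0,1); cc=max(cs,key=len)[:,0]
            w=(cast(s,cc,0.012)[:,:2]*1000-O)@np.c_[X,Y]
            r=cv2.minAreaRect(w.astype(np.float32))
            print(n,c[i].round(),st[i,4],np.round(r[0],1),np.round(r[1],1),round((r[2]+45)%90-45,2),"ext",w.min(0).round(1),w.max(0).round(1))
        f=s["frame"][120:320,160:460] if n=="scene" else s["frame"][120:340,180:420]
        cv2.imwrite(f"pics/{n}_{tag}.png",cv2.resize(f[:,:,::-1],None,fx=2.5,fy=2.5))
if __name__=="__main__": tiles(sys.argv[1])
E
python3 m.py 1
```

```text
t 2.75 tool sq -170.9 -136.8 z 142.6 rpy [1.7997e+02 5.0000e-02 2.3900e+00] F [ 0.5 -0.5  0.9] open 0.05
scene [324. 188.] 296 [-109.8  106.1] [48.5 49.7] -28.79 ext [-142.7   75.2] [-78.  136.6]
scene [349. 220.] 1787 [ -0.2 122. ] [ 78.4 162.2] 0.96 ext [-40.7  41. ] [ 38. 203.]
scene [230. 218.] 924 [ -99.7 -138.1] [78.7 80.2] -12.41 ext [-146.1 -184.7] [-53.6 -93.3]
side [299. 190.] 1475 [  1.4 116.6] [170.9  80.8] -0.24 ext [-39.   31.2] [ 41.9 201.9]
side [257. 196.] 244 [-109.4   98.7] [55.3 46.9] -28.76 ext [-127.6   64. ] [-80.7 132.4]
side [266. 276.] 1122 [-101.3 -143.9] [83.5 79.9] -12.14 ext [-147.2 -192.3] [-56.  -95.3]
```

Request:
play_rows --pt "57 0 0.003 0.03 0" --pt "57 0 0.003 0.055 0" --pt "57 0 0.003 0.068 0" --pt "57 0 0.003 0.072 0" --pt "57 0 0.003 0.072 0" --pt "57 0 0.003 0.072 0"

```text
clock: 3.45
tool_pos: [0.4838, -0.1472, 0.0716]
orientation: [180.0, -0.1, 2.4]
force: [0.2, 1.1, 0.9]
opening: 0.0502
```

```bash
python3 m.py 2
```

```text
t 3.45 tool sq -170.2 -140.0 z 71.6 rpy [ 1.80e+02 -1.40e-01  2.36e+00] F [0.2 1.1 0.9] open 0.0502
scene [324. 188.] 297 [-109.9  106.2] [48.5 50. ] -29.12 ext [-142.7   75.2] [-78.  136.6]
scene [349. 220.] 1780 [ -1.  121.8] [ 78.6 161.9] 0.3 ext [-40.7  41. ] [ 38. 203.]
scene [230. 218.] 928 [ -99.7 -138. ] [78.6 80.4] -12.13 ext [-146.1 -184.7] [-53.6 -93.3]
side [299. 190.] 1472 [  1.4 116.6] [170.8  80.7] -0.1 ext [-39.   31.2] [ 41.9 201.9]
side [258. 196.] 221 [-100.3   97.7] [67.6 38. ] -2.74 ext [-120.1   64. ] [-80.7 132.4]
side [268. 275.] 1018 [-100.6 -143.9] [83.9 78.4] -12.0 ext [-131.3 -192.3] [-56.  -95.3]
```

View pics/scene_2.png

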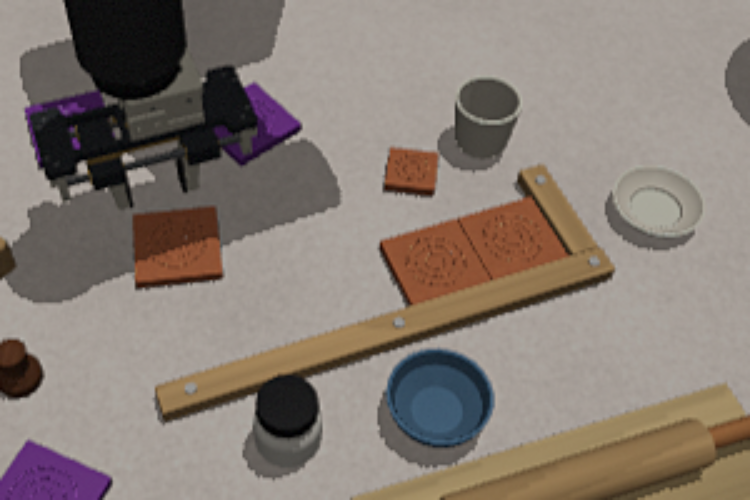

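View pics/side_2.png

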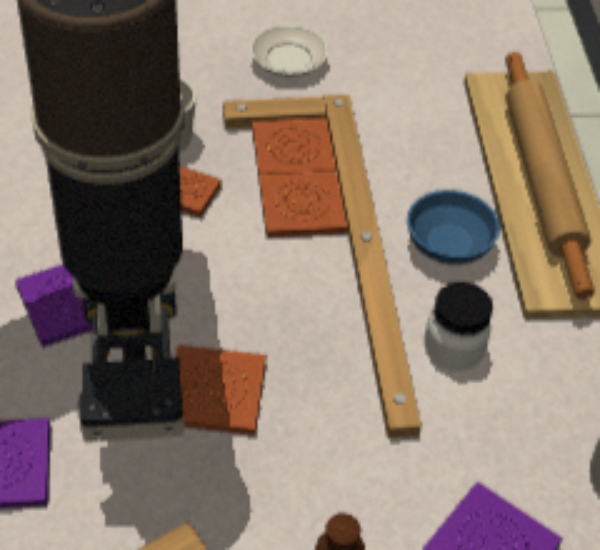

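Both fingers stand behind the loose tile, at crop (125,190) and (190,180) in the scene view. They are clear of the purple tiles. Starting the push toward the batten.

Request:
play_rows --pt "57 0.006 0 0 0" --pt "57 0.012 0 0 0" --pt "57 0.018 0 0 0" --pt "57 0.024 0 0 0" --pt "57 0.03 0 0 0" --pt "57 0.036 0 0 0" --pt "57 0.042 0 0 0" --pt "57 0.048 0 0 0" --pt "57 0.054 0 0 0" --pt "57 0.06 0 0 0"

```text
clock: 4.55
tool_pos: [0.5434, -0.1447, 0.0701]
orientation: [-180.0, -0.0, 2.3]
force: [-1.5, 0.2, 0.1]
opening: 0.0501
```

```bash
python3 m.py 3
```

```text
t 4.55 tool sq -110.6 -140.0 z 70.1 rpy [-1.80e+02 -2.00e-02  2.34e+00] F [-1.5  0.2  0.1] open 0.0501
scene [324. 188.] 303 [-107.7  105. ] [48.4 54.6] -28.9 ext [-142.7   75.2] [-76.7 136.6]
scene [349. 220.] 1791 [ -1.4 121.9] [ 78.5 162. ] 0.03 ext [-40.7  41. ] [ 37.9 203. ]
scene [238. 230.] 995 [ -57.8 -129.6] [79.1 84.9] -2.29 ext [-101.8 -170.4] [-15. -90.]
side [301. 192.] 1338 [  1.6 116.9] [170.7  80.5] -0.49 ext [-39.3  31.3] [ 41.8 201.9]
side [292. 270.] 631 [ -45.9 -136.1] [82.9 52.4] -1.63 ext [ -71.3 -178.2] [-18.9 -94. ]
```

View pics/scene_3.png

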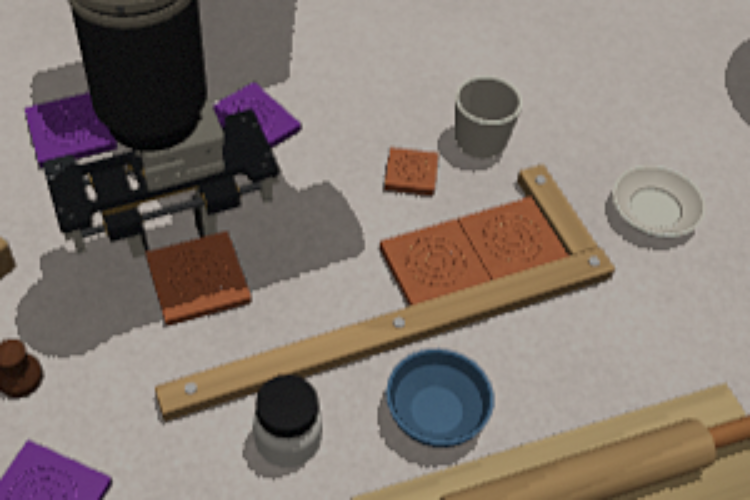

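The tile at crop (198,278) has almost straightened (about -2°) and slides ahead of both fingers. I'll continue to about 5 mm short of the batten.

Request:
play_rows --pt "57 0.006 0 0 0" --pt "57 0.012 0 0 0" --pt "57 0.018 0 0 0" --pt "57 0.024 0 0 0" --pt "57 0.03 0 0 0" --pt "57 0.036 0 0 0" --pt "57 0.042 0 0 0" --pt "57 0.048 0 0 0" --pt "57 0.053 0 0 0" --pt "57 0.055 0 0 0"

```text
clock: 5.65
tool_pos: [0.5983, -0.1426, 0.0701]
orientation: [180.0, -0.0, 2.3]
force: [-1.4, 0.2, 0.6]
opening: 0.0499
```

```bash
python3 m.py 4
```

```text
t 5.65 tool sq -55.6 -140.1 z 70.1 rpy [ 1.80e+02 -1.00e-02  2.34e+00] F [-1.4  0.2  0.6] open 0.0499
scene [324. 188.] 310 [-107.7  105. ] [48.4 54.6] -28.9 ext [-142.7   72.7] [-76.7 136.6]
scene [349. 220.] 1779 [ -1.2 121.8] [ 78.3 162.1] 0.21 ext [-40.7  40.8] [ 37.9 203. ]
scene [245. 249.] 1100 [  -3.6 -130.2] [79.2 81.7] -0.99 ext [ -44.9 -170.3] [ 36.9 -90. ]
side [254. 196.] 305 [-111.5   99.8] [55.3 51.5] -28.87 ext [-142.2   64. ] [-88.  132.7]
side [318. 268.] 544 [  10.2 -136. ] [84.3 47.6] -1.43 ext [ -12.9 -178.1] [ 34.7 -93.6]
```

View pics/side_4.png

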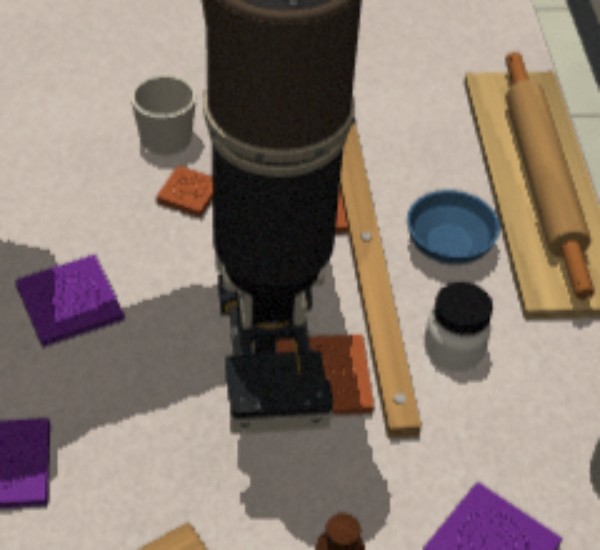

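The tile's front edge, at crop x≈372, is about 5 mm short of the batten and nearly parallel to it. Next: back off, lift, turn a quarter and go behind its −y side.

Request:
play_rows --pt "57 -0.015 0 0 0" --pt "57 -0.02 0 -0.03 0" --pt "23 -0.02 0.0 -0.07 0" --pt "23 0.0 0.03 -0.07 8" --pt "23 0.03 0.056 -0.07 16" --pt "23 0.042 0.056 -0.07 24" --pt "23 0.042 0.056 -0.07 32" --pt "23 0.042 0.056 -0.07 40" --pt "23 0.042 0.056 -0.07 48" --pt "23 0.042 0.056 -0.07 56"

```text
clock: 6.75
tool_pos: [0.6421, -0.1968, 0.1402]
orientation: [-180.0, -0.0, -54.0]
force: [0.0, 0.3, 0.6]
opening: 0.0205
```

Request:
play_rows --pt "23 0 0 0 8" --pt "23 0 0 0 16" --pt "23 0 0 0 24" --pt "23 0 0 0 32" --pt "23 0 0 0 34" --pt "23 0 0 0 34" --pt "23 0 0 0 34"

```text
clock: 7.45
tool_pos: [0.642, -0.1968, 0.1403]
orientation: [-180.0, -0.0, -87.6]
force: [-0.1, 0.3, 0.5]
opening: 0.0201
```

```bash
python3 m.py 5
```

```text
t 7.45 tool sq -14.2 -196.1 z 140.3 rpy [-179.97   -0.    -87.58] F [-0.1  0.3  0.5] open 0.0201
scene [324. 188.] 315 [-107.7  105. ] [48.4 54.6] -28.9 ext [-142.7   72.7] [-76.7 136.6]
scene [349. 220.] 1779 [ -1.  121.9] [ 77.6 162.1] 0.03 ext [-39.9  40.8] [ 37.8 203. ]
scene [248. 251.] 936 [  -2.8 -130. ] [78.6 82.7] -1.46 ext [ -43.9 -170.3] [ 37.8 -90. ]
side [287. 187.] 374 [-31.1 117.6] [170.9  29.2] -5.96 ext [-39.1  31.8] [ -7.7 201.2]
side [255. 196.] 320 [-111.2  100.3] [56.5 51.6] -28.87 ext [-142.2   64. ] [-80.7 136. ]
side [310. 279.] 375 [  -6.1 -152.4] [50.2 79.3] -1.27 ext [ -46.1 -177.8] [  33.5 -127.7]
```

View pics/scene_5.png

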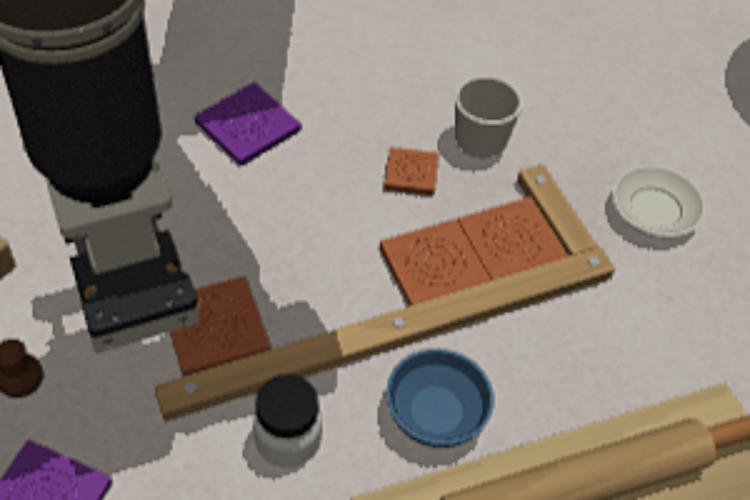

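View pics/side_5.png

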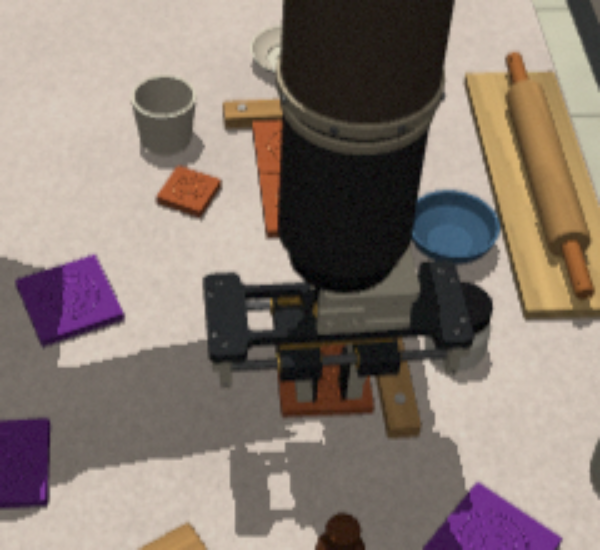

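The hand is turned and stands behind the tile's −y edge, with its body short of the pot. Lowering it and pushing along the row.

Request:
play_rows --pt "23 0 0 0.03 0" --pt "23 0 0 0.055 0" --pt "23 0 0 0.068 0" --pt "23 0 0 0.07 0" --pt "23 0 0 0.07 0" --pt "23 0 0 0.07 0"

```text
clock: 8.15
tool_pos: [0.6428, -0.1969, 0.0714]
orientation: [-179.9, -0.0, -87.6]
force: [-0.4, 0.0, -0.1]
opening: 0.0203
```

Request:
play_rows --pt "23 -0.006 0 0 0" --pt "23 -0.012 0 0 0" --pt "23 -0.018 0 0 0" --pt "23 -0.024 0 0 0" --pt "23 -0.03 0 0 0" --pt "23 -0.036 0 0 0" --pt "23 -0.042 0 0 0" --pt "23 -0.048 0 0 0" --pt "23 -0.054 0 0 0" --pt "23 -0.06 0 0 0"

```text
clock: 9.15
tool_pos: [0.6394, -0.1364, 0.0701]
orientation: [180.0, -0.0, -87.7]
force: [-0.4, -2.5, 2.3]
opening: 0.0199
```

```bash
python3 m.py 6
```

```text
t 9.15 tool sq -14.3 -135.7 z 70.1 rpy [180.    -0.   -87.67] F [-0.4 -2.5  2.3] open 0.0199
scene [324. 188.] 311 [-107.7  105. ] [48.4 54.6] -28.9 ext [-142.7   75.2] [-76.7 136.6]
scene [349. 220.] 1778 [ -1.4 121.9] [ 78.5 162.1] 0.03 ext [-40.7  40.8] [ 37.8 203. ]
scene [274. 241.] 474 [ -3.8 -64.8] [83.1 38.5] 0.08 ext [-45.3 -84. ] [ 37.8 -45.5]
side [285. 182.] 159 [-36.  124.1] [149.8  15.9] -5.08 ext [-38.9  49.1] [-22.5 199.2]
side [255. 196.] 324 [-111.2  100.3] [56.5 51.6] -28.87 ext [-142.2   64. ] [-80.7 136. ]
```

View pics/scene_6.png

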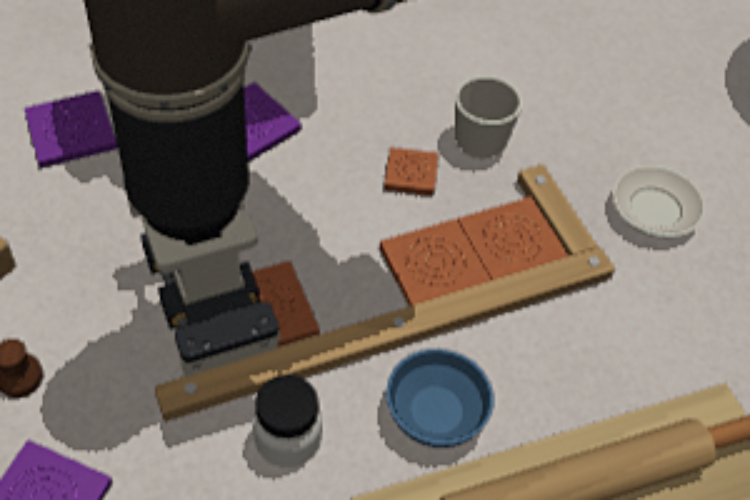

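The tile, at crop (285,300), follows with its front edge at y≈−46 mm, in line with the fingers. Pot and battens are untouched. Continuing.

Request:
play_rows --pt "23 -0.007 0 0 0" --pt "23 -0.014 0 0 0" --pt "23 -0.021 0 0 0" --pt "23 -0.028 0 0 0" --pt "23 -0.035 0 0 0" --pt "23 -0.042 0 0 0" --pt "23 -0.049 0 0 0" --pt "23 -0.056 0 0 0" --pt "23 -0.063 0 0 0" --pt "23 -0.07 0 0 0"

```text
clock: 10.25
tool_pos: [0.6366, -0.0663, 0.0702]
orientation: [-180.0, -0.0, -87.7]
force: [0.2, -0.5, -1.4]
opening: 0.0204
```

Request:
play_rows --pt "23 -0.003 0 0 0" --pt "23 -0.006 0 0 0" --pt "23 -0.009 0 0 0" --pt "23 -0.011 0 0 0" --pt "23 -0.012 0 0 0" --pt "23 -0.012 0 0 0"

```text
clock: 10.85
tool_pos: [0.6362, -0.0548, 0.0702]
orientation: [-180.0, 0.0, -87.7]
force: [-0.5, -0.3, -1.2]
opening: 0.0201
```

```bash
python3 m.py 7
```

```text
t 10.85 tool sq -14.1 -54.1 z 70.2 rpy [-1.7999e+02  1.0000e-02 -8.7670e+01] F [-0.5 -0.3 -1.2] open 0.0201
scene [324. 188.] 307 [-107.7  105. ] [48.4 54.6] -28.9 ext [-142.7   75.2] [-76.7 136.6]
scene [349. 220.] 1783 [ -0.5 122.2] [ 78.4 161.7] 0.75 ext [-40.7  41.1] [ 37.8 203. ]
scene [310. 229.] 296 [-3.8 20.6] [30.4 82.2] -0.45 ext [-45.    5.1] [37.3 35.7]
side [255. 196.] 304 [-111.5   99.8] [55.3 51.6] -28.87 ext [-142.2   67.8] [-80.7 132.7]
```

View pics/scene_7.png

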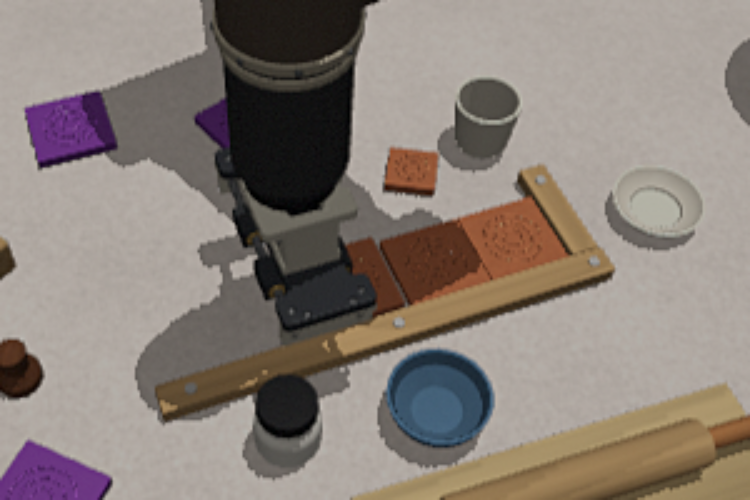

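The tile is a few mm short of the near laid tile: the gap at crop (395,280) is thin. I'll close it slowly while watching the force.

Request:
play_rows --pt "23 -0.001 0 0 0" --pt "23 -0.002 0 0 0" --pt "23 -0.003 0 0 0" --pt "23 -0.003 0 0 0"

```text
clock: 11.35
tool_pos: [0.636, -0.0519, 0.0702]
orientation: [-180.0, -0.0, -87.7]
force: [-0.1, -0.9, 1.1]
opening: 0.0204
```

```bash
python3 m.py 8
```

```text
t 11.35 tool sq -14.1 -51.1 z 70.2 rpy [-180.     -0.    -87.66] F [-0.1 -0.9  1.1] open 0.0204
scene [324. 188.] 308 [-107.7  105. ] [48.4 54.6] -28.9 ext [-142.7   75.2] [-76.7 136.6]
scene [343. 221.] 2090 [ -3.5 105.2] [195.8  82.6] -0.14 ext [-45.    7.2] [ 38. 203.]
side [255. 196.] 298 [-111.5   99.8] [55.3 51.6] -28.87 ext [-142.2   67.8] [-80.7 132.7]
```

View pics/scene_8.png

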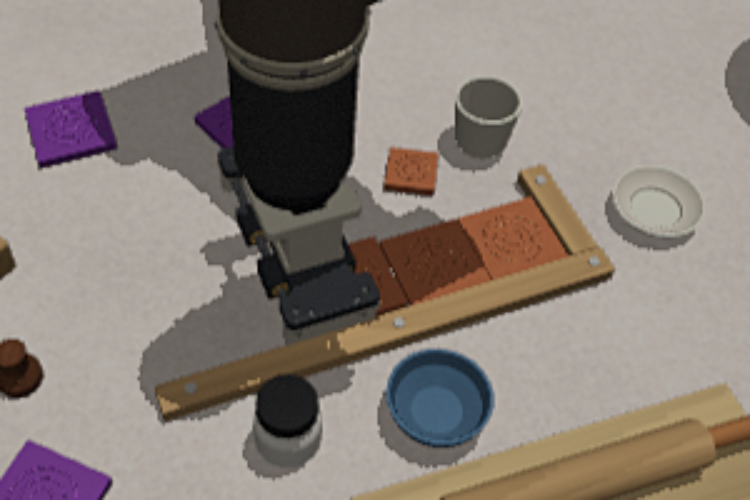

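The gap is about 1 mm and the laid tiles have not moved. Now I'll go back to the −x side for the push onto the batten.

Request:
play_rows --pt "23 0.012 0 0 0" --pt "23 0.015 0 -0.03 0" --pt "23 0.015 0 -0.06 -4" --pt "23 0.0 0.03 -0.06 -12" --pt "23 -0.03 0.054 -0.06 -20" --pt "23 -0.049 0.054 -0.06 -28" --pt "23 -0.049 0.054 -0.06 -36" --pt "23 -0.049 0.054 -0.06 -44" --pt "23 -0.049 0.054 -0.06 -52" --pt "23 -0.049 0.054 -0.06 -60"

```text
clock: 12.45
tool_pos: [0.5801, -0.0056, 0.1302]
orientation: [-180.0, -0.0, -27.3]
force: [-0.1, -0.5, 0.4]
opening: 0.0203
```

Request:
play_rows --pt "23 0 0 0 -8" --pt "23 0 0 0 -16" --pt "23 0 0 0 -24" --pt "23 0 0 0 -30" --pt "23 0 0 0 -30" --pt "23 0 0 0 -30"

```text
clock: 13.05
tool_pos: [0.5801, -0.0056, 0.1302]
orientation: [-180.0, -0.0, 2.1]
force: [0.3, 0.4, -0.6]
opening: 0.0196
```

```bash
python3 m.py 9
```

```text
t 13.05 tool sq -68.1 -2.5 z 130.2 rpy [-180.     -0.      2.13] F [ 0.3  0.4 -0.6] open 0.0196
scene [324. 188.] 319 [-107.8  105.4] [48.2 55.1] -29.35 ext [-141.9   72.7] [-75.1 138. ]
scene [331. 224.] 2801 [-3.6 81.3] [243.3  82.9] -0.09 ext [-45.1 -40.3] [ 38. 203.]
side [304. 207.] 1685 [ 4.4 75.5] [258.6  82.4] -6.47 ext [-46.3 -49.3] [ 41.8 201.9]
side [252. 196.] 228 [-121.8   98.9] [67.5 40.1] -3.3 ext [-142.2   64. ] [-102.3  132.7]
```

View pics/scene_9.png

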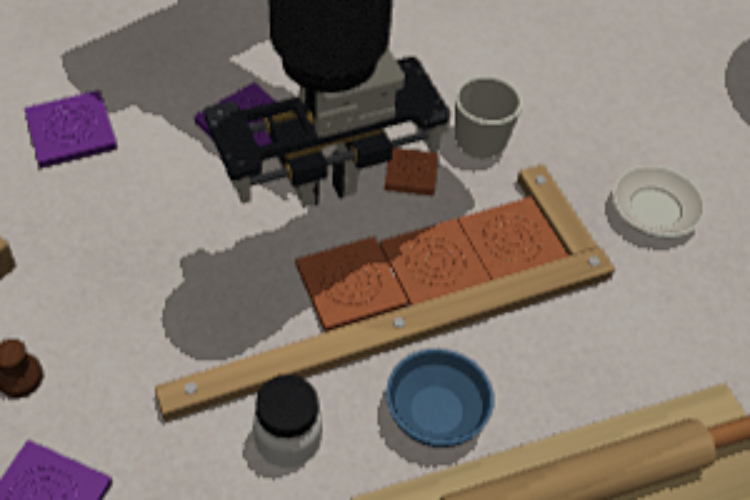

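The tile now sits in the row with its inner edge about 4 mm proud of the laid tiles, at crop (297,255). Lowering the hand, then pushing it home onto the batten.

Request:
play_rows --pt "23 0 0 0.03 0" --pt "23 0 0 0.05 0" --pt "23 0 0 0.06 0" --pt "23 0 0 0.06 0" --pt "23 0.005 0 0.06 0" --pt "23 0.01 0 0.06 0" --pt "23 0.013 0 0.06 0" --pt "23 0.015 0 0.06 0" --pt "23 0.016 0 0.06 0" --pt "23 0.016 0 0.06 0"

```text
clock: 14.15
tool_pos: [0.5961, -0.0046, 0.0703]
orientation: [-180.0, -0.0, 2.3]
force: [-1.9, 0.1, 0.7]
opening: 0.0202
```

Request:
play_rows --pt "23 0.001 0 0 0" --pt "23 0.0015 0 0 0" --pt "23 0.0015 0 0 0"

```text
clock: 14.45
tool_pos: [0.5975, -0.0045, 0.0702]
orientation: [180.0, 0.0, 2.3]
force: [-2.5, 0.0, 1.8]
opening: 0.0201
```

```bash
python3 m.py 10
```

```text
t 14.45 tool sq -50.7 -2.2 z 70.2 rpy [1.80e+02 1.00e-02 2.33e+00] F [-2.5  0.   1.8] open 0.0201
scene [332. 225.] 2778 [-1.4 81.1] [ 78.5 243.7] 0.03 ext [-40.7 -40.8] [ 37.9 203. ]
side [310. 207.] 1063 [22.7 71.4] [254.5  75.6] -10.77 ext [-38.2 -49.3] [ 41.9 198.1]
side [255. 196.] 304 [-111.5   99.8] [55.3 51.4] -28.76 ext [-142.2   64. ] [-85.5 132.7]
```

View pics/scene_10.png

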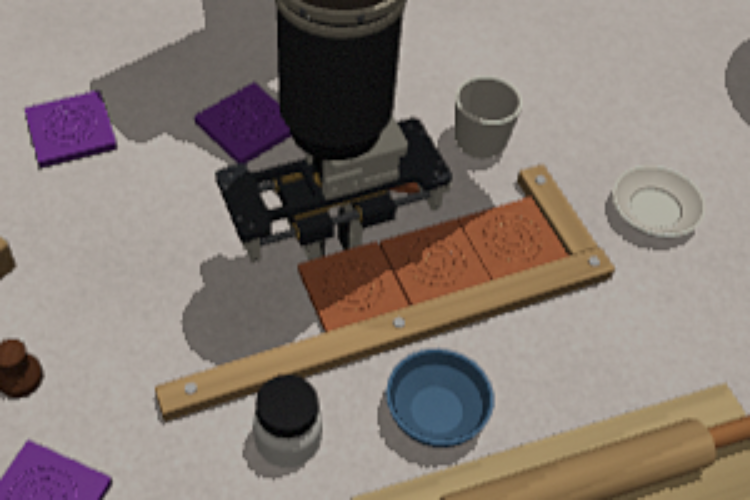

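The inner edge is now in line with the laid tiles. Creeping forward until the force shows batten contact.

Request:
play_rows --pt "23 0.0005 0 0 0" --pt "23 0.001 0 0 0" --pt "23 0.001 0 0 0"

```text
clock: 14.85
tool_pos: [0.5987, -0.0044, 0.0702]
orientation: [-180.0, -0.0, 2.3]
force: [-1.5, 1.0, 2.3]
opening: 0.0202
```

Request:
play_rows --pt "23 0.0005 0 0 0" --pt "23 0.0005 0 0 0"

```text
clock: 15.05
tool_pos: [0.5988, -0.0044, 0.0701]
orientation: [180.0, 0.0, 2.3]
force: [-2.9, -0.1, 2.8]
opening: 0.0201
```

Request:
play_rows --pt "23 0.0005 0 0 0" --pt "23 0.0005 0 0 0"

```text
clock: 15.25
tool_pos: [0.5989, -0.0045, 0.07]
orientation: [180.0, 0.1, 2.3]
force: [-4.9, 0.9, 5.7]
opening: 0.0199
```

Request:
play_rows --pt "23 0.0005 0 0 0" --pt "23 0.0005 0 0 0"

```text
clock: 15.45
tool_pos: [0.599, -0.0045, 0.07]
orientation: [180.0, 0.1, 2.3]
force: [-7.2, 1.1, 5.5]
opening: 0.0203
```

```bash
python3 m.py 11
```

```text
t 15.45 tool sq -49.2 -2.2 z 70.0 rpy [1.7999e+02 1.2000e-01 2.3200e+00] F [-7.2  1.1  5.5] open 0.0203
scene [332. 225.] 2748 [-0.1 81.1] [ 78.5 243.9] 0.68 ext [-40.7 -40.8] [ 38. 203.]
side [311. 208.] 1022 [25.7 72.1] [258.2  77.6] -11.59 ext [-38.2 -49.5] [ 41.9 201.9]
side [255. 196.] 308 [-111.5   99.8] [55.3 51.4] -28.76 ext [-142.2   64. ] [-85.5 132.7]
```

The force rose to 7 N with no further motion, so the tile is on the batten. About 1 mm of gap may remain along the row, so one last nudge from the −y side.

Request:
play_rows --pt "23 -0.012 0 0 0" --pt "23 -0.015 0 -0.03 0" --pt "23 -0.015 0 -0.06 4" --pt "23 0.0 0.03 -0.06 12" --pt "23 0.02 0.06 -0.06 20" --pt "23 0.035 0.066 -0.06 28" --pt "23 0.035 0.066 -0.06 36" --pt "23 0.035 0.066 -0.06 44" --pt "23 0.035 0.066 -0.06 52" --pt "23 0.035 0.066 -0.06 60"

```text
clock: 16.55
tool_pos: [0.6379, -0.0689, 0.1302]
orientation: [-179.9, -0.0, -58.0]
force: [-0.2, -0.4, 0.4]
opening: 0.0202
```

Request:
play_rows --pt "23 0 0 0 8" --pt "23 0 0 0 16" --pt "23 0 0 0 24" --pt "23 0 0 0 30" --pt "23 0 0 0 30" --pt "23 0 0 0 30" --pt "23 0 0 0.03 30" --pt "23 0 0 0.05 30" --pt "23 0 0 0.06 30" --pt "23 0 0 0.06 30"

```text
clock: 17.55
tool_pos: [0.6369, -0.069, 0.0687]
orientation: [179.9, -0.0, -87.6]
force: [-0.6, 0.2, -0.1]
opening: 0.0203
```

```bash
python3 m.py 12
```

```text
t 17.55 tool sq -14.0 -68.2 z 68.7 rpy [ 1.7986e+02 -2.0000e-02 -8.7590e+01] F [-0.6  0.2 -0.1] open 0.0203
scene [324. 188.] 309 [-107.7  105. ] [48.4 54.6] -28.9 ext [-142.7   72.7] [-76.7 136.6]
scene [340. 222.] 2295 [-1.  96.7] [ 78.6 212.6] 0.21 ext [-40.7  -9.6] [ 38. 203.]
side [255. 196.] 321 [-111.4   99.8] [55.4 51.6] -28.87 ext [-142.2   64. ] [-80.7 136.2]
```

View pics/scene_12.png

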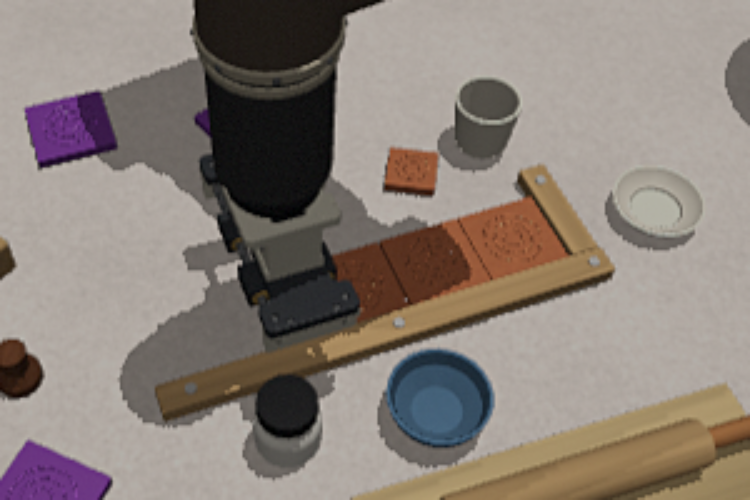

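The hand is behind the −y side with all three tiles in line. I'll go up to the previous contact at y=−51, then creep.

Request:
play_rows --pt "23 -0.006 0 0 0" --pt "23 -0.012 0 0 0" --pt "23 -0.015 0 0 0" --pt "23 -0.017 0 0 0" --pt "23 -0.0175 0 0 0" --pt "23 -0.0175 0 0 0"

```text
clock: 18.25
tool_pos: [0.6371, -0.0514, 0.0703]
orientation: [-180.0, 0.0, -87.7]
force: [-0.1, -0.9, 0.1]
opening: 0.0204
```

Request:
play_rows --pt "23 -0.0005 0 0 0" --pt "23 -0.0005 0 0 0"

```text
clock: 18.45
tool_pos: [0.637, -0.0511, 0.0702]
orientation: [180.0, -0.0, -87.7]
force: [-0.8, -2.0, 0.6]
opening: 0.02
```

Request:
play_rows --pt "23 -0.0005 0 0 0" --pt "23 -0.0005 0 0 0"

```text
clock: 18.65
tool_pos: [0.637, -0.0506, 0.0702]
orientation: [180.0, -0.0, -87.7]
force: [0.0, -2.2, 0.7]
opening: 0.0204
```

Request:
play_rows --pt "23 -0.0005 0 0 0" --pt "23 -0.0005 0 0 0"

```text
clock: 18.85
tool_pos: [0.6369, -0.05, 0.0702]
orientation: [180.0, -0.0, -87.7]
force: [0.4, -3.7, 1.5]
opening: 0.02
```

Request:
play_rows --pt "23 -0.0005 0 0 0" --pt "23 -0.0005 0 0 0"

```text
clock: 19.05
tool_pos: [0.6369, -0.0495, 0.0702]
orientation: [180.0, -0.0, -87.7]
force: [-0.1, -3.8, 2.3]
opening: 0.02
```

```bash
python3 m.py 13
```

```text
t 19.05 tool sq -13.2 -48.8 z 70.2 rpy [ 1.800e+02 -1.000e-02 -8.767e+01] F [-0.1 -3.8  2.3] open 0.02
scene [324. 188.] 307 [-107.7  105. ] [48.4 54.6] -28.9 ext [-142.7   75.2] [-76.7 136.6]
scene [344. 221.] 2036 [ -1.4 107.7] [ 78.6 190.6] 0.01 ext [-40.7  12.4] [ 38. 203.]
side [255. 195.] 294 [-111.2  100.3] [56.5 51.6] -28.87 ext [-142.2   67.8] [-80.7 136. ]
```

View pics/scene_13.png

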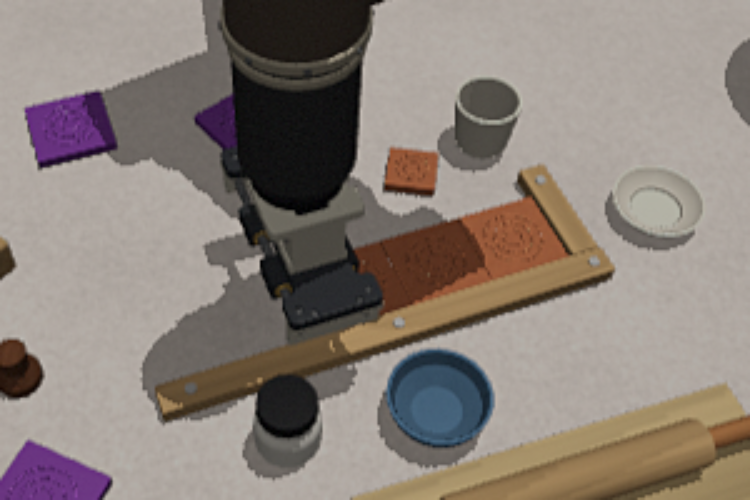

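The force doubled to about 3.8 N and the dark joint line at crop (395,280) is closed, so the tile is snug. Retreating now.

Request:
play_rows --pt "23 0.01 0 0 0" --pt "23 0.03 0 0 0" --pt "23 0.05 0 -0.03 0" --pt "23 0.07 0.03 -0.08 0" --pt "23 0.07 0.08 -0.13 0" --pt "23 0.07 0.12 -0.17 0" --pt "23 0.07 0.16 -0.2 0" --pt "23 0.07 0.18 -0.2 0" --pt "23 0.07 0.18 -0.2 0" --pt "23 0.07 0.18 -0.2 0"

```text
clock: 20.15
tool_pos: [0.4593, -0.1268, 0.2715]
orientation: [-179.8, 0.1, -87.7]
force: [1.3, 0.1, -0.6]
opening: 0.0203
```

```bash
python3 m.py 14
```

```text
t 20.15 tool sq -193.8 -118.6 z 271.5 rpy [-1.7979e+02  5.0000e-02 -8.7670e+01] F [ 1.3  0.1 -0.6] open 0.0203
scene [324. 187.] 295 [-110.2  106.3] [48.6 50. ] -28.29 ext [-142.7   75.2] [-80.1 138. ]
scene [332. 225.] 2734 [ 0.1 82.4] [ 78.5 241.3] 0.76 ext [-40.7 -38.1] [ 38. 203.]
side [301. 203.] 2312 [ 1.6 77.5] [ 82.  248.4] 0.41 ext [-40.3 -46.8] [ 42.  201.9]
side [255. 197.] 265 [-111.5   99.6] [54.9 51.7] -28.76 ext [-142.2   64. ] [-80.7 122.2]
```

View pics/scene_14.png

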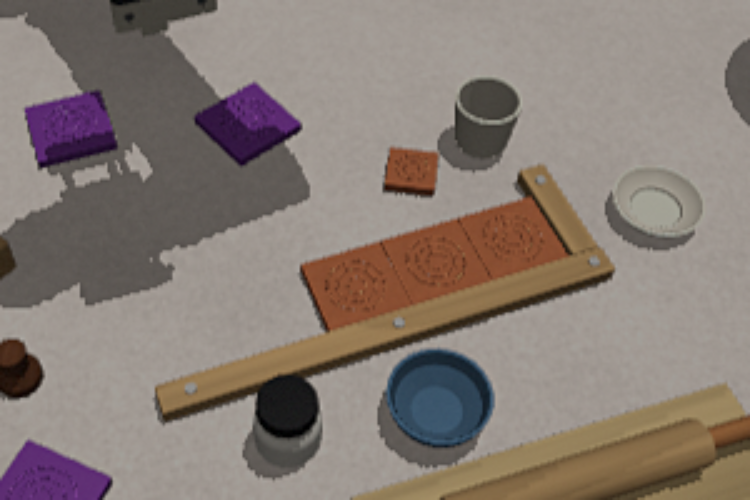

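View pics/side_14.png

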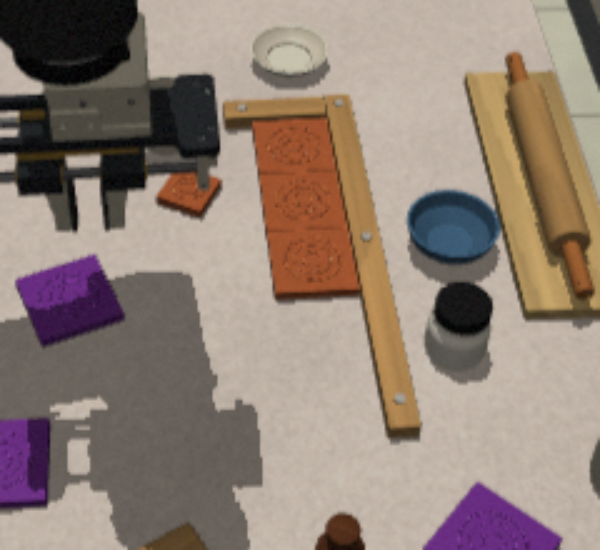

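All three tiles form a straight row: scene crop (305,265) to (570,260), side crop (255,120) to (360,295). The joints are closed, the row sits on the batten, the hand is clear, and the bystanders look unmoved. Handing in.

```bash
python3 - <<'E'
from plant import close_job
print(close_job())
E
```

```text
the job is handed in; nothing more can be done
None
```

I pushed the loose tile into the free place with the partly closed fingers and handed the job in with the hand clear, about 20 s into the 58 s allowed; the hand-in reports no verdict. The tile was only slid, in four pushes:
1. Toward the long batten.
2. Along the row.
3. Onto the batten, where the force rose to about 7 N and the tile stopped.
4. A last nudge against the near laid tile, where the force doubled to about 3.8 N.

**Last checks:**
- **Row:** In the scene view the three tiles measure 241.3 × 78.5 mm, where 241 × 80 is expected. They lie within about 0.8° (0.014 rad) of the battens.
- **Laid tiles:** The far end of the row has not moved. The near tile may have shifted by under 1 mm in the last nudge.
- **Tile position:** From the fingers' position at contact I put the tile at about +0.3 mm across and +0.6 mm along the row. That relies on an assumed 9.5 mm from the tool's centre line to the finger face.
- **Bystanders:** They looked unmoved in the last pictures; I did not re-measure their positions.

**Disagreement:** The two cameras differ by about 2 mm across and 3.5 mm along the row, slightly more than their stated calibration. For the final seating I relied on the contact forces and the tiles' positions relative to each other.

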